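# Walk the sample heater home

### The job

Walk the heavy sample heater back into its bay between the two socket pedestals until both rubber buffers on its rear rest flush against the foot of the reagent shelf. It is too heavy to lift and its controls fill the middle of its front, so push gently on the bare case near its left and right ends in turn, swinging it ahead end by end; the thin sheet dents above 22 N. Do not touch the control panel, leave the jars, the beaker, the pedestals and the shelf foot alone, and back away when the heater is home.

Things in the scene. Friction and masses are not known exactly. Their poses are not given: they have to be found in the camera images.
- heater: Loose dry-block sample heater, grey sheet-steel case 150 (x) x 240 (y) x 95 mm high, 2.2 to 2.8 kg, on four rubber feet at x +-55, y +-100 mm; friction holds it where it is left. Origin: centre of its underside; +x to its rear (towards the shelf foot), +y to its left. Capped tubes stand in its top, up to 125 mm high, 13 mm or more behind the middle.
- front_left (a point): Point on the flat front of the case, 22 mm in from its left edge, 45 mm up: where to push the left end (bare case from 65 mm off the middle). Axes as the heater's. It slides at 8 to 12 N if the finger bears only forwards; drag down or sideways adds to this and counts as force. It turns about a point beyond the far end; the pushed corner drifts outwards about a quarter of its advance.
- front_right (a point): Same at the right end (22 mm in from the right edge, 45 mm up).
- buffer_left (a point): End of the left rear rubber buffer (20 mm round stud, 6 mm proud of the case's rear), at heater x +81, y +95 mm, 40 mm above the bench.
- buffer_right (a point): End of the right rear buffer, at heater x +81, y -95 mm, 40 mm above the bench.
- panel: Black control panel fixed in the middle of the heater's front, 124 mm wide, 4 mm thick, 68 mm high, with two grey knobs that stand 18 mm out from the case front. Origin on the case front, 52 mm above the bench; axes as the heater's. Not to be touched.
- bay: Fixed white foot of the reagent shelf, 740 mm long, 120 mm deep, 60 mm high, with two white socket pedestals 70 x 70 x 115 mm high standing against its front, centred at y +-185 mm: the bay is the 300 mm wide gap between them. Fixed jars on its ends. Origin: bench level on its front face, midway between them; +x points into the foot, away from the robot.
- bay_face (a point): Point on the foot's front face midway between the pedestals, 40 mm above the bench (buffer height); axes as the bay's. A buffer is home when it touches this face (bay x = 0).
- jar_a: Loose clear glass stoppered jar, 72 mm across, 109 mm high, beside the bay; origin: centre of its underside.
- jar_b: Loose amber glass stoppered jar, 66 mm across, 99 mm high, beside the bay on the other side; origin: centre of its underside.
- beaker: Loose glass beaker, 60 mm across, 75 mm high, to the right in front of the bay; origin: centre of its underside.

How it is judged:
On the way:
1. the heater has been walked in between the pedestals: both rear buffers within 35 mm of the shelf foot (x of each of buffer_left, buffer_right in the frame of bay_face above -0.035 m), for 0.2 s.
At the end, for the whole second after the job is handed in: Both rear buffers of the heater rest against the face of the shelf foot (each within 2 mm of it), the heater stands flat between the pedestals (its middle within 30 mm of the bay's middle), at rest and released (x of each of buffer_left, buffer_right in the frame of bay_face above -0.002 m and y of heater in the frame of bay_face between -0.03 and 0.03 m and angle between heater's own z axis and vertical below 0.02 rad and linear speed of heater below 0.005 m/s); the robot touches nothing.
It fails at once if the robot pushes the heater with more than 22 N (contact force between any of the fingers, the arm and heater above 22 N).
It fails at once if the robot touches the control panel (over 1 N) (contact force between any of the fingers, the arm and panel above 1 N).
It fails at once if the heater tips off its feet (over 4 degrees) (angle between heater's own z axis and vertical above 0.07 rad).
It fails at once if the robot pushes on the shelf foot or the pedestals (over 3 N) (contact force between any of the fingers, the arm and bay above 3 N).
It fails at once if a jar or the beaker is moved (over 10 mm) (distance of any of jar_a, jar_b, beaker from where it was at the start of the episode above 0.01 m).
It also fails if it takes over 72 s, if anything falls off the work surface, if the arm or the gripper's body presses on something with over 40 N, if the wrist force passes 120 N, or if a joint passes its speed limit or range.

### The arm

A 6-joint arm with a two-finger parallel gripper is mounted at the origin on the work surface. World frame = base frame: x ahead of the robot, y to its left, z up, the work surface at z = 0. Lengths are in m, angles in rad, forces in N, time in s.
With the tool pointing down it reaches from about 0.35 to 0.975 m from the base axis. Payload 4.9 kg.
Tool frame: the origin (TCP) lies at the very end of the fingers, on their centre line; the grasp point (between the pads) lies 19 mm behind it (ctrl.pinch_z is the distance from the TCP to the grasp point, in m); z points along the fingers, y is the line along which they close (so a half turn about z gives the same grasp; the last joint's range is limited). The gripper opens to 85 mm and grips with 20 to 120 N. Pads are 22 mm wide; open, the fingers measure 114 mm over their backs; the gripper's body (76 mm by 85 mm) begins 54 mm behind the grasp point. The pads swing forward as they close: fully open they stand 13 mm farther back than shut.
Start: joints at [0.988, 0.053, 1.613, -0, 1.476, -0.119], TCP at [0.28, 0.559, 0.231] pointing down, gripper open.
Joint ranges: [-3.01, 3.01], [-1.01, 2.22], [0.06, 2.58], [-1.02, 4.17], [0.09, 2.62], [-3.14, 3.14]. Speed limits (rad/s): [2.57, 2.57, 3.14, 3.14, 3.14, 3.14].

### API

Orientations are given as a rotation vector (axis times angle).
In Python, from station import ctrl, optics gives the robot as it stands. The module is installed in compiled form; this text tells all that it offers.
- The arm moves only by the shell command python3 -m handwheel 'ROWS' [OPENING] [FORCE]. ROWS is JSON, one flat list of numbers, 6 for each row, row after row: the shift along the tool's x, y, z in m, then the turn, a rotation vector about the tool's x, y, z in degrees. A call has 1 to 20 rows; each row shifts and turns the commanded pose from where the row before left it, along the tool's axes as they then stand; what a row does not reach is not made up. A row lasts 1/10 s, in which the tool goes at most 50 mm and 8.59 degrees, less where a joint would pass 70% of its speed; a pose out of reach is approached as far as the arm can. A call is refused whole if a number of a shift passes 0.05 or a number of a turn 8.59, either way. A call with a gripper value outside its range is refused whole. OPENING is the closure, from 0 (fully open) to 1 (shut), set as the call begins (- or left out, the last holds). The fingers move at their own pace and stop on an object; FORCE is the grip in N (left out, the last holds). Time passes only in rows, so rows that do not move let the fingers close. It gives the time, the measured TCP pose, the force and the opening at its end, in the units of the state.
- ctrl.get_obs(): the state, without advancing time (a new reading comes with each control period).
- optics.get_image(name): name is "scene" or "top"; returns (picture, depth): 480x640x3 uint8, red, green, blue; 480x640 float32, m along the optical axis (not along the pixel's ray), 0 where there is no reading.
- optics.get_calibration(name): a dict with "fovy" (degrees; the focal length in pixels is half the picture's height over the tangent of half this angle, whatever the lens; pixels are square), "cx", "cy" (the principal point, pixels), "rvec" (rotation vector, rad) and "tvec" (3), from world to camera coordinates, as OpenCV has them. Camera axes: x right, y down, z forward; pixel columns grow to the right and rows downward; lengths in m; the calibration is good to about 2 mm. A picture is of the moment at which its call begins. get_calibration takes no time and is no camera call.
- ctrl.finish_job(): hands the job in, once; it reports no verdict.
The state is a dict: "t": time; "q": joint angles; "dq": joint speeds; "effort": joint torques, N m; "tool_pos": TCP position; "tool_rot": TCP orientation; "contact_force": force on the tool from outside, world axes, zero at the start; "wrist_torque": the same for the moment, N m; "opening": finger opening in m.
Only numpy, scipy, OpenCV 4.12 (cv2) and the standard library are available. Lean on these libraries where they do the work, as an engineer would, in place of code of your own. Each camera call takes 0.05 s, during which the arm holds its last target. There are 200 camera calls.

## Working session

There is one attempt and no reset: what is moved stays moved. The work goes in short steps, Python scripts to look and compute and a shell command to move; the robot and the scene stay as the last step left them, time stands still between calls to the robot, and variables do not carry over. Pictures are saved under pics/ and viewed, on a budget of 10 in all, crops included, one or two more only if the job needs it, and the job is handed in when it is done.

```bash
mkdir -p pics
cat > h.py <<'E'
import numpy as np, cv2
from scipy.spatial.transform import Rotation as R
from station import ctrl, optics
def cloud(name):
    im,d=optics.get_image(name); c=optics.get_calibration(name)
    f=240/np.tan(np.radians(c["fovy"])/2)
    v,u=np.mgrid[0:480,0:640]
    p=np.stack([(u-c["cx"])/f*d,(v-c["cy"])/f*d,d],-1)
    Rm=cv2.Rodrigues(np.array(c["rvec"],float))[0]
    w=(p-np.array(c["tvec"]).ravel())@Rm
    w[d==0]=np.nan
    return im,w
def save(n,im): cv2.imwrite("pics/"+n+".png",cv2.cvtColor(im,cv2.COLOR_RGB2BGR))
E
python3 - <<'E'
from h import *
for n in("scene","top"):
    im,w=cloud(n); save(n+"0",im); np.save(n+"0.npy",w)
    c=optics.get_calibration(n); print(n,c)
o=ctrl.get_obs(); print(o)
print(R.from_rotvec(o["tool_rot"]).as_matrix().round(3))
E
```

```text
scene {'fovy': 47.47077965181067, 'cx': 312.9663632853965, 'cy': 244.19562385482936, 'rvec': array([ 1.16260101,  2.5820522 , -0.72781576]), 'tvec': array([ 0.38749069, -0.34886561,  1.37930438])}
top {'fovy': 53.216921039985536, 'cx': 318.0935243332771, 'cy': 242.53347168469065, 'rvec': array([ 2.13814285, -2.14478939,  0.10876733]), 'tvec': array([0.04294221, 0.60674317, 1.06547904])}
{'t': 0.1, 'q': array([ 9.87998758e-01,  5.33104810e-02,  1.61416829e+00,  1.00159498e-05,
        1.47598555e+00, -1.18984587e-01]), 'dq': array([ 1.68590759e-03, -2.17627705e-03, -2.23663389e-03,  6.41119298e-04,
       -2.22800446e-03,  3.60867954e-05]), 'effort': array([ 6.17915866e-04, -3.94897056e+01, -3.71364391e+01, -1.08870984e-04,
        3.88134373e-03, -1.53490737e-05]), 'tool_pos': array([0.27927671, 0.55850208, 0.23016684]), 'tool_rot': array([-7.21894072e-01, -3.05685541e+00,  2.75491613e-03]), 'contact_force': array([-0.60754692, -0.59581886, -0.28754215]), 'wrist_torque': array([-0.02815542,  0.02790453,  0.00125262]), 'opening': 0.08546767388342695}
[[-0.894  0.447 -0.001]
 [ 0.447  0.894 -0.002]
 [ 0.    -0.002 -1.   ]]
```

View pics/top0.png

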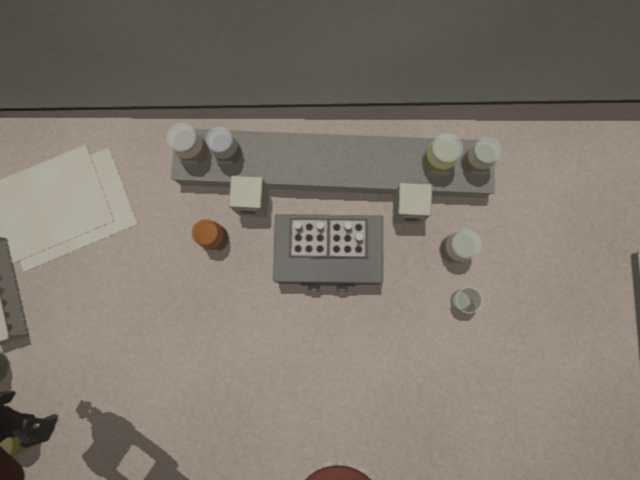

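View pics/scene0.png

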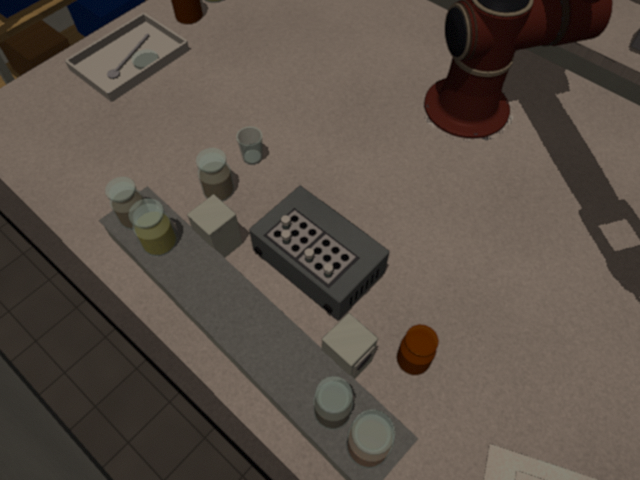

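The top view has the heater at about (329,249), with its front facing down at row 285. The foot runs from (180,182) to (493,193), and the pedestals are at (247,193) and (415,200). Clear jar is at (462,246), amber jar at (209,235), beaker at (467,300). Next I'll fit poses from the depth.

```bash
cat >> h.py <<'E'
def rect(w,box,z0,z1):
    u0,v0,u1,v1=box; s=w[v0:v1,u0:u1].reshape(-1,3)
    s=s[(s[:,2]>z0)&(s[:,2]<z1)]
    (cx,cy),(a,b),ang=cv2.minAreaRect(s[:,:2].astype(np.float32)); 
    return np.array(cv2.boxPoints(((cx,cy),(a,b),ang))),(a,b),len(s),s
E
python3 - <<'E'
from h import *
w=np.load("top0.npy")
for n,b,z in(("heater",(255,200,400,300),(.088,.101)),("foot",(235,125,425,205),(.053,.067)),("pedL",(225,170,270,215),(.108,.122)),("pedR",(392,175,440,222),(.108,.122)),("amber",(185,210,235,260),(.02,.13)),("clear",(440,220,490,270),(.02,.13)),("beaker",(447,282,490,320),(.02,.13))):
    c,ab,k,s=rect(w,b,*z); print(n,ab,k,"mean",c.mean(0).round(4),"zmed",np.median(s[:,2]).round(4)); print(c.round(4).tolist())
# edge lines: heater front/rear, foot front by percentile bins in y
for n,b,z,f in(("hfront",(255,200,400,300),(.088,.101),np.min),("hrear",(255,200,400,300),(.088,.101),np.max),("footfront",(268,125,392,215),(.053,.067),np.min)):
    s=rect(w,b,*z)[3]; ys=np.arange(s[:,1].min()+.006,s[:,1].max()-.006,.006)
    e=np.array([f(s[abs(s[:,1]-y)<.003,0]) for y in ys]); p=np.polyfit(ys,e,1); r=e-np.polyval(p,ys); g=abs(r)<.004; p=np.polyfit(ys[g],e[g],1)
    print(n,p,"deg",np.degrees(np.arctan(-p[0])),"std",(e-np.polyval(p,ys))[g].std(), "yrange",ys[[0,-1]])
E
```

```text
heater (0.31863799691200256, 0.18472571671009064) 6977 mean [0.6017 0.0218] zmed 0.0955
[[0.5081999897956848, -0.13680000603199005], [0.6929000020027161, -0.13819999992847443], [0.6952999830245972, 0.18039999902248383], [0.5105999708175659, 0.1817999929189682]]
foot (0.44052693247795105, 0.17214666306972504) 9034 mean [0.7771 0.0173] zmed 0.0634
[[0.6841999888420105, -0.20020000636577606], [0.8562999963760376, -0.20550000667572021], [0.8698999881744385, 0.23479999601840973], [0.6977999806404114, 0.24009999632835388]]
pedL (0.0699998140335083, 0.07047486305236816) 998 mean [0.7113 0.1975] zmed 0.1143
[[0.6740000247955322, 0.1647000014781952], [0.7444000244140625, 0.16050000488758087], [0.7486000061035156, 0.23029999434947968], [0.6783000230789185, 0.2345999926328659]]
pedR (0.06980773061513901, 0.07097221165895462) 1049 mean [ 0.6918 -0.1714] zmed 0.1144
[[0.6550999879837036, -0.20499999821186066], [0.7260000109672546, -0.20759999752044678], [0.728600025177002, -0.1378999948501587], [0.6577000021934509, -0.13519999384880066]]
amber (0.06344296038150787, 0.10911606252193451) 857 mean [
[... 439 characters left out ...]
-0.24050000309944153]]
beaker (0.058357201516628265, 0.05787864699959755) 455 mean [ 0.4753 -0.2895] zmed 0.0616
[[0.4375999867916107, -0.27320000529289246], [0.45879998803138733, -0.32710000872612], [0.5131000280380249, -0.30570000410079956], [0.4918999969959259, -0.251800000667572]]Traceback (most recent call last):
  File "<stdin>", line 8, in <module>
    return _wrapreduction(a, np.minimum, 'min', axis, None, out,
                          keepdims=keepdims, initial=initial, where=where)
    return ufunc.reduce(obj, axis, dtype, out, **passkwargs)
           ~~~~~~~~~~~~^^^^^^^^^^^^^^^^^^^^^^^^^^^^^^^^^^^^^
ValueError: zero-size array to reduction operation minimum which has no identity
```

```bash
cat >> h.py <<'E'
def lines(pts,ax,f,lo,hi,step=.006):
    """robust edge: value of pts[:,ax] extreme as a linear function of other coord"""
    o=1-ax; ys=np.arange(lo,hi,step); X=[];Y=[]
    for y in ys:
        k=pts[abs(pts[:,o]-y)<step/2,ax]
        if len(k)>3: X.append(y);Y.append(f(k))
    X=np.array(X);Y=np.array(Y);g=np.ones(len(X),bool)
    for _ in range(4):
        p=np.polyfit(X[g],Y[g],1); r=Y-np.polyval(p,X); g=abs(r-np.median(r))<.003
    return p,g.sum()
def comp(w,z0,z1,seed):
    m=((w[...,2]>z0)&(w[...,2]<z1)).astype(np.uint8)
    n,l=cv2.connectedComponents(m,connectivity=4); u,v=seed
    s=l[v-4:v+5,u-4:u+5]; return w[l==np.bincount(s[s>0]).argmax()]
def heater(w,seed):
    s=comp(w,.088,.102,seed)[:,:2]; c=np.median(s,0); yaw=0.
    for _ in range(4):
        Rm=np.array([[np.cos(yaw),-np.sin(yaw)],[np.sin(yaw),np.cos(yaw)]]); q=(s-c)@Rm
        q=q[(abs(q)<[.09,.135]).all(1)]
        pf,a=lines(q,0,np.min,-.11,.11); pr,b=lines(q,0,np.max,-.11,.11)
        pl,_=lines(q,1,np.max,-.06,.06); pn,_=lines(q,1,np.min,-.06,.06)
        d=np.array([(pf[1]+pr[1])/2,(pl[1]+pn[1])/2]); c=c+Rm@d; yaw+=-np.arctan((pf[0]+pr[0])/2)
    return c,yaw,(pr[1]-pf[1],pl[1]-pn[1],np.degrees([pf[0],pr[0],pl[0],pn[0]]).round(2),a,b)
E
python3 - <<'E'
from h import *
w=np.load("top0.npy")
c,y,i=heater(w,(329,270)); print("heater",c,np.degrees(y),i)
s=comp(w,.055,.07,(330,165))[:,:2]; print("foot front",lines(s,0,np.min,-.1,.13),"rear",lines(s,0,np.max,-.1,.13))
# front face of the case points
k=w[275:300,265:395].reshape(-1,3); k=k[(k[:,2]>.02)&(k[:,2]<.085)]; print(len(k))
E
```

```text
heater [0.58756452 0.01680034] -0.6221876037425139 (np.float64(0.1478401903071599), np.float64(0.23849492932787392), array([ 0.16, -0.16, -0.05, -0.52]), np.int64(37), np.int64(37))
foot front (array([0.05307469, 0.73409636]), np.int64(39)) rear (array([0.05243174, 0.85763312]), np.int64(39))
334
```

Bay frame: origin is about (0.736, 0.011), yaw -3.0°. The heater is at (0.588, 0.017), yaw -0.6°. The left end has about 71 mm to go and the right about 63 mm. I'll close the gripper, square it up, tilt it 15° so the fingertips lead, and stage it in front of the left end.

```bash
python3 -m handwheel '[0,0,0,0,0,-6.65, 0,0,0,0,0,-6.65, 0,0,0,0,0,-6.65, 0,0,0,0,0,-6.65, 0,0,0,0,-7.5,0, 0,0,0,0,-7.5,0, -0.0113,-0.0369,0.003,0,0,0, -0.0113,-0.0369,0.003,0,0,0, -0.0113,-0.0369,0.003,0,0,0, -0.0113,-0.0369,0.003,0,0,0, -0.0113,-0.0369,0.003,0,0,0, -0.0113,-0.0369,0.003,0,0,0, -0.0113,-0.0369,0.003,0,0,0, -0.0113,-0.0369,0.003,0,0,0, -0.0113,-0.0369,0.003,0,0,0, -0.0113,-0.0369,0.003,0,0,0, -0.0113,-0.0369,0.003,0,0,0, -0.0113,-0.0369,0.003,0,0,0]' 1 40
python3 -c "
from h import *
o=ctrl.get_obs();print(R.from_rotvec(o['tool_rot']).as_matrix().round(3))"
```

```text
t: 1.9
tool_pos: [0.42, 0.1147, 0.2313]
tool_rot: [-0.001, 2.88, 0.0]
contact_force: [1.2, -0.4, 0.1]
opening: -0.0
[[-0.966 -0.001  0.259]
 [-0.001  1.     0.   ]
 [-0.259  0.    -0.966]]
```

```bash
python3 -m handwheel '[0.00815,0,0.0304,0,0,0, 0.00815,0,0.0304,0,0,0, 0.00815,0,0.0304,0,0,0, 0.00815,0,0.0304,0,0,0, 0.00815,0,0.0304,0,0,0, 0.00815,0,0.0304,0,0,0, -0.0193,0,0.0052,0,0,0, -0.0193,0,0.0052,0,0,0, -0.0193,0,0.0052,0,0,0, 0,0,0,0,0,0]'
python3 - <<'E'
from h import *
im,w=cloud("scene"); save("s1",cv2.resize(im[100:400,200:600],(800,600),interpolation=cv2.INTER_CUBIC))
E
```

```text
t: 2.9
tool_pos: [0.4816, 0.1161, 0.043]
tool_rot: [0.0, 2.879, -0.0]
contact_force: [0.0, -0.8, 0.4]
opening: 0.0002
```

View pics/s1.png

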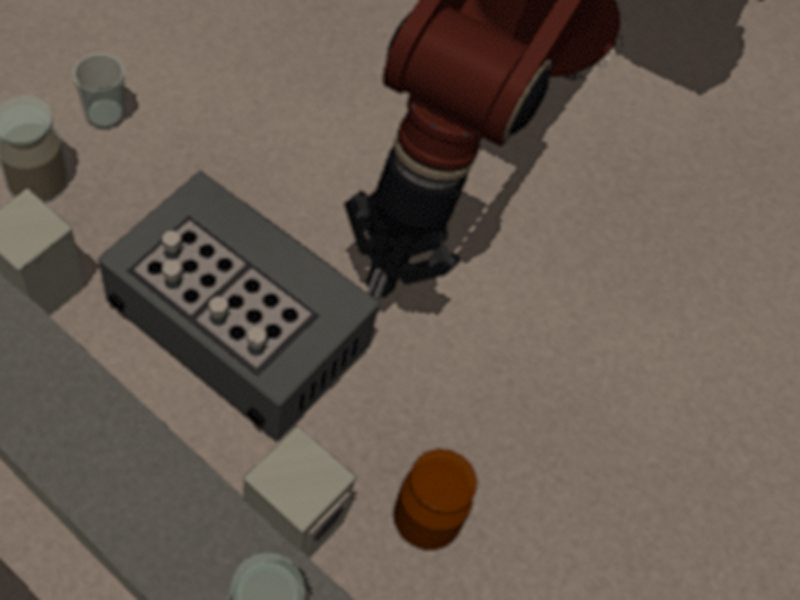

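The fingertips sit in front of the left end of the case, at (380,285) in the crop, and everything around them is clear. I'll creep in to contact.

```bash
python3 -m handwheel '[-0.0058,0,0.0016,0,0,0, -0.0058,0,0.0016,0,0,0, -0.0029,0,0.0008,0,0,0, -0.00097,0,0.00026,0,0,0, -0.00097,0,0.00026,0,0,0, -0.00097,0,0.00026,0,0,0, -0.00097,0,0.00026,0,0,0]'
python3 -m handwheel '[-0.00097,0,0.00026,0,0,0, -0.00097,0,0.00026,0,0,0, -0.00097,0,0.00026,0,0,0]'
```

```text
t: 3.65
tool_pos: [0.499, 0.1163, 0.0426]
tool_rot: [-0.001, 2.88, 0.0]
contact_force: [-0.1, 0.6, -0.0]
opening: -0.0002
t: 3.95
tool_pos: [0.5022, 0.1163, 0.0426]
tool_rot: [-0.001, 2.88, 0.0]
contact_force: [-0.3, 0.1, 1.3]
opening: 0.0002
```

```bash
python3 -m handwheel '[-0.00097,0,0.00026,0,0,0, -0.00097,0,0.00026,0,0,0, -0.00097,0,0.00026,0,0,0]'
python3 -m handwheel '[-0.00097,0,0.00026,0,0,0, -0.00097,0,0.00026,0,0,0]'
python3 -m handwheel '[-0.00097,0,0.00026,0,0,0, -0.00097,0,0.00026,0,0,0]'
```

```text
t: 4.25
tool_pos: [0.5048, 0.1163, 0.0424]
tool_rot: [-0.001, 2.881, 0.0]
contact_force: [-3.8, -0.2, 2.9]
opening: 0.0001
t: 4.45
tool_pos: [0.505, 0.1163, 0.0418]
tool_rot: [-0.001, 2.886, -0.0]
contact_force: [-14.0, -0.1, 9.8]
opening: 0.0001
t: 4.65
tool_pos: [0.5052, 0.1163, 0.0411]
tool_rot: [-0.001, 2.891, -0.001]
contact_force: [-20.3, -0.9, 15.1]
opening: 0.0002
```

Wrist x is at 20 N with 15 N of downward drag, because the compliant arm sags as it loads. I'm backing off at once and will re-engage with an upward bias.

```bash
python3 -m handwheel '[0.00386,0,-0.00104,0,0,0, 0.00193,0,-0.00052,0,0,0]'
python3 - <<'E'
from h import *
im,w=cloud("top"); c,y,i=heater(w,(329,270)); print(c,np.degrees(y),i); save("t1",im); print(ctrl.get_obs()["contact_force"])
E
```

```text
t: 4.85
tool_pos: [0.503, 0.1163, 0.0425]
tool_rot: [-0.001, 2.879, 0.0]
contact_force: [-0.4, 0.2, -0.2]
opening: 0.0003
[0.58768733 0.01663639] -0.6470199703122586 (np.float64(0.14751938470064874), np.float64(0.2382693047903673), array([ 0.16, -0.16, -0.26, -0.46]), np.int64(37), np.int64(37))
[-0.68181057  0.14652609  0.24337884]
```

```bash
python3 -m handwheel '[-0.00097,0,0.00026,0,0,0, -0.0011,0,-0.00022,0,0,0]'
python3 -m handwheel '[-0.0011,0,-0.00022,0,0,0]'
```

```text
t: 5.1
tool_pos: [0.5048, 0.1162, 0.0428]
tool_rot: [-0.0, 2.881, 0.0]
contact_force: [-3.0, 0.9, 1.0]
opening: 0.0002
t: 5.2
tool_pos: [0.5049, 0.1162, 0.0428]
tool_rot: [-0.0, 2.884, -0.0]
contact_force: [-7.4, 0.6, 2.7]
opening: 0.0002
```

```bash
python3 -m handwheel '[-0.0011,0,-0.00022,0,0,0]'
```

```text
t: 5.3
tool_pos: [0.505, 0.1163, 0.0428]
tool_rot: [-0.0, 2.886, -0.0]
contact_force: [-9.6, -0.1, 4.0]
opening: 0.0
```

```bash
python3 -m handwheel '[-0.0002,0,-0.0008,0,0,0]'; python3 -m handwheel '[-0.0006,0,-0.0004,0,0,0]'
```

```text
t: 5.4
tool_pos: [0.5048, 0.1162, 0.0431]
tool_rot: [-0.001, 2.886, -0.0]
contact_force: [-4.1, 0.3, -3.2]
opening: 0.0002
t: 5.5
tool_pos: [0.5049, 0.1162, 0.0431]
tool_rot: [-0.001, 2.887, -0.0]
contact_force: [-5.3, 0.7, -3.2]
opening: 0.0
```

```bash
python3 -m handwheel '[-0.00097,0,0.00026,0,0,0]'; python3 -m handwheel '[-0.00105,0,-0.00006,0,0,0]'
```

```text
t: 5.6
tool_pos: [0.505, 0.1162, 0.0429]
tool_rot: [-0.0, 2.889, -0.0]
contact_force: [-14.2, 0.9, 4.6]
opening: -0.0002
t: 5.7
tool_pos: [0.5051, 0.1162, 0.0428]
tool_rot: [-0.001, 2.892, -0.001]
contact_force: [-16.7, 1.2, 6.8]
opening: 0.0001
```

```bash
python3 -m handwheel '[-0.00105,0,-0.00006,0,0,0]'
```

```text
t: 5.8
tool_pos: [0.5057, 0.1163, 0.043]
tool_rot: [-0.0, 2.893, -0.0]
contact_force: [-14.1, 2.4, 3.3]
opening: 0.0003
```

```bash
python3 -m handwheel '[-0.0007,0.0004,-0.0002,0,0,0]'; python3 -m handwheel '[-0.001,0.0003,0.00016,0,0,0]'
```

```text
t: 5.9
tool_pos: [0.5064, 0.1166, 0.043]
tool_rot: [-0.001, 2.892, -0.001]
contact_force: [-11.6, -0.2, 0.3]
opening: -0.0
t: 6.0
tool_pos: [0.5073, 0.1169, 0.043]
tool_rot: [-0.001, 2.893, -0.001]
contact_force: [-12.7, -0.2, 0.2]
opening: -0.0
```

```bash
python3 -m handwheel '[-0.001,0.0003,0.00016,0,0,0]'; python3 -m handwheel '[-0.001,0.0003,0.00016,0,0,0,-0.001,0.0003,0.00016,0,0,0]'
```

```text
t: 6.1
tool_pos: [0.5083, 0.1171, 0.043]
tool_rot: [-0.001, 2.893, -0.001]
contact_force: [-12.0, -0.2, -0.8]
opening: -0.0001
t: 6.3
tool_pos: [0.5102, 0.1178, 0.0431]
tool_rot: [-0.001, 2.893, -0.001]
contact_force: [-11.1, 0.3, -1.2]
opening: -0.0001
```

Sliding steadily at about 11–12 N with almost no drag. Continuing the left swing.

```bash
python3 -m handwheel '[-0.0015,0.0004,0.0004,0,0,0,-0.0019,0.0005,0.0005,0,0,0,-0.0019,0.0005,0.0005,0,0,0]'; python3 -m handwheel '[-0.0019,0.0005,0.0005,0,0,0,-0.0019,0.0005,0.0005,0,0,0,-0.0019,0.0005,0.0005,0,0,0]'
```

```text
t: 6.6
tool_pos: [0.5157, 0.1192, 0.043]
tool_rot: [-0.0, 2.893, -0.001]
contact_force: [-11.1, 0.8, -0.6]
opening: -0.0002
t: 6.9
tool_pos: [0.5216, 0.1207, 0.043]
tool_rot: [-0.001, 2.893, -0.001]
contact_force: [-11.4, 0.6, -0.8]
opening: 0.0002
```

```bash
python3 -m handwheel '[-0.0019,0.0005,0.0005,0,0,0,-0.0019,0.0005,0.0005,0,0,0,-0.0019,0.0005,0.0005,0,0,0]'
python3 - <<'E'
from h import *
im,w=cloud("top"); c,y,i=heater(w,(329,265)); print(c,np.degrees(y),i)
E
```

```text
t: 7.2
tool_pos: [0.5275, 0.1222, 0.043]
tool_rot: [-0.0, 2.893, -0.001]
contact_force: [-11.1, 0.1, -0.2]
opening: -0.0001
[0.60101326 0.01659047] -6.312702135617405 (np.float64(0.14845048521561316), np.float64(0.23793576080752646), array([-0.11,  0.1 ,  0.  , -0.1 ]), np.int64(37), np.int64(37))
```

```bash
python3 -m handwheel '[0.0174,0,-0.0047,0,0,0,0.0174,0,-0.0047,0,0,0,0.0174,0,-0.0047,0,0,0,0,-0.0376,0,0,0,0,0,-0.0376,0,0,0,0,0,-0.0376,0,0,0,0,0,-0.0376,0,0,0,0,0,-0.0376,0,0,0,0,0,0,0,0.78,0,2.9,0,0,0,0,0,0]'
```

```text
t: 8.25
tool_pos: [0.4791, -0.0672, 0.0476]
tool_rot: [0.078, 2.878, -0.011]
contact_force: [-0.7, -0.8, -0.0]
opening: -0.0001
```

```bash
python3 -m handwheel '[-0.0062,0,0.0027,0,0,0,-0.0062,0,0.0027,0,0,0,-0.0062,0,0.0027,0,0,0,-0.00097,0,0.00026,0,0,0,-0.00097,0,0.00026,0,0,0]';python3 -m handwheel '[-0.00097,0,0.00026,0,0,0,0,0,0,0,0,0]'
```

```text
t: 8.75
tool_pos: [0.5008, -0.0664, 0.0439]
tool_rot: [0.073, 2.879, -0.009]
contact_force: [0.1, 0.7, 0.3]
opening: -0.0
t: 8.95
tool_pos: [0.5016, -0.0668, 0.044]
tool_rot: [0.074, 2.879, -0.01]
contact_force: [-0.9, 0.4, -0.3]
opening: -0.0002
```

```bash
python3 -m handwheel '[-0.00097,0,0.00026,0,0,0]';python3 -m handwheel '[-0.00097,0,0.00026,0,0,0]'
```

```text
t: 9.05
tool_pos: [0.5025, -0.067, 0.044]
tool_rot: [0.075, 2.879, -0.01]
contact_force: [-0.3, -0.4, -0.1]
opening: 0.0001
t: 9.15
tool_pos: [0.5036, -0.0671, 0.0441]
tool_rot: [0.075, 2.879, -0.01]
contact_force: [0.4, -0.4, -0.3]
opening: 0.0001
```

```bash
python3 -m handwheel '[-0.00097,0,0.00026,0,0,0]';python3 -m handwheel '[-0.00097,0,0.00026,0,0,0]'; python3 -m handwheel '[-0.0011,0,-0.0002,0,0,0]'
```

```text
t: 9.25
tool_pos: [0.5047, -0.0672, 0.0442]
tool_rot: [0.075, 2.879, -0.01]
contact_force: [-0.3, -0.4, 0.1]
opening: -0.0003
t: 9.35
tool_pos: [0.5057, -0.0672, 0.0441]
tool_rot: [0.075, 2.879, -0.01]
contact_force: [-0.2, 0.3, -0.1]
opening: 0.0
t: 9.45
tool_pos: [0.5064, -0.0672, 0.0444]
tool_rot: [0.075, 2.88, -0.01]
contact_force: [-1.6, 0.8, -1.9]
opening: 0.0001
```

Contact is at about x=0.506. Loading forward and up at the measured 1 : 0.7 ratio.

```bash
python3 -m handwheel '[-0.00115,0,-0.00042,0,0,0]';python3 -m handwheel '[-0.00115,0,-0.00042,0,0,0]'
```

```text
t: 9.55
tool_pos: [0.5065, -0.0671, 0.0444]
tool_rot: [0.075, 2.882, -0.01]
contact_force: [-4.0, -0.4, -2.2]
opening: 0.0002
t: 9.65
tool_pos: [0.5067, -0.0671, 0.0444]
tool_rot: [0.074, 2.884, -0.009]
contact_force: [-6.6, -2.1, -1.8]
opening: -0.0002
```

```bash
python3 -m handwheel '[-0.00115,0,-0.00042,0,0,0]'
```

```text
t: 9.75
tool_pos: [0.5067, -0.0671, 0.0444]
tool_rot: [0.074, 2.887, -0.009]
contact_force: [-8.9, -2.2, -1.7]
opening: 0.0
```

```bash
python3 -m handwheel '[-0.00115,-0.0003,-0.00042,0,0,0]'; python3 -m handwheel '[-0.00105,-0.0003,-0.0001,0,0,0]'
```

```text
t: 9.85
tool_pos: [0.5068, -0.0672, 0.0444]
tool_rot: [0.074, 2.889, -0.008]
contact_force: [-11.1, -1.7, -1.3]
opening: 0.0001
t: 9.95
tool_pos: [0.5069, -0.0672, 0.0444]
tool_rot: [0.074, 2.891, -0.007]
contact_force: [-13.9, -0.4, 1.9]
opening: -0.0001
```

```bash
python3 -m handwheel '[-0.00105,-0.0003,0.0001,0,0,0]'; python3 -m handwheel '[-0.001,-0.0003,0.00024,0,0,0]'
```

```text
t: 10.05
tool_pos: [0.5079, -0.0675, 0.0444]
tool_rot: [0.074, 2.891, -0.007]
contact_force: [-11.7, -1.1, -0.8]
opening: 0.0002
t: 10.15
tool_pos: [0.5089, -0.0678, 0.0444]
tool_rot: [0.074, 2.891, -0.007]
contact_force: [-12.9, -0.5, 0.3]
opening: 0.0
```

```bash
python3 -m handwheel '[-0.0015,-0.0004,0.0004,0,0,0,-0.0019,-0.0005,0.0005,0,0,0,-0.0019,-0.0005,0.0005,0,0,0]'; python3 -m handwheel '[-0.0019,-0.0005,0.0005,0,0,0,-0.0019,-0.0005,0.0005,0,0,0,-0.0019,-0.0005,0.0005,0,0,0]'
```

```text
t: 10.45
tool_pos: [0.5144, -0.0695, 0.0444]
tool_rot: [0.074, 2.891, -0.007]
contact_force: [-12.6, -0.3, -0.5]
opening: 0.0002
t: 10.75
tool_pos: [0.5202, -0.0713, 0.0444]
tool_rot: [0.074, 2.891, -0.007]
contact_force: [-11.5, -0.1, 0.7]
opening: 0.0001
```

```bash
python3 -m handwheel '[-0.0019,-0.0005,0.0005,0,0,0,-0.0019,-0.0005,0.0005,0,0,0,-0.0019,-0.0005,0.0005,0,0,0,-0.0019,-0.0005,0.0005,0,0,0]'; python3 -m handwheel '[-0.0019,-0.0005,0.0005,0,0,0,-0.0019,-0.0005,0.0005,0,0,0,-0.0019,-0.0005,0.0005,0,0,0]'
```

```text
t: 11.15
tool_pos: [0.5279, -0.0737, 0.0445]
tool_rot: [0.074, 2.891, -0.007]
contact_force: [-12.3, -0.0, 0.0]
opening: -0.0005
t: 11.45
tool_pos: [0.5337, -0.0755, 0.0445]
tool_rot: [0.074, 2.891, -0.007]
contact_force: [-11.3, -0.5, 0.2]
opening: 0.0001
```

```bash
python3 -m handwheel '[-0.0019,-0.0005,0.0005,0,0,0,-0.0019,-0.0005,0.0005,0,0,0,-0.0019,-0.0005,0.0005,0,0,0,-0.0019,-0.0005,0.0005,0,0,0]'
cat >> h.py <<'E'
def report(seed):
    im,w=cloud("top"); c,y,i=heater(w,seed); B=-.0528; o=np.array([.736,.0112])
    Rb=np.array([[np.cos(B),-np.sin(B)],[np.sin(B),np.cos(B)]]); b=(c-o)@Rb; r=y-B
    Rr=np.array([[np.cos(r),-np.sin(r)],[np.sin(r),np.cos(r)]]); Rh=np.array([[np.cos(y),-np.sin(y)],[np.sin(y),np.cos(y)]])
    print("heater world",c.round(4),"yaw",np.degrees(y).round(2),"bay",b.round(4),"rel",np.degrees(r).round(2),[round(float(v),4) for v in i[:2]],i[3:])
    for n,s in(("L",1),("R",-1)): print(n,"buffer bay x",(b+Rr@[.081,s*.095])[0].round(4),"front world",(c+Rh@[-.075,s*.098]).round(4))
    o=ctrl.get_obs(); print("F",o["contact_force"].round(1)); return im,w
E
python3 -c "
from h import *
report((329,260))"
```

```text
t: 11.85
tool_pos: [0.5415, -0.0778, 0.0445]
tool_rot: [0.074, 2.891, -0.007]
contact_force: [-12.0, 0.7, 0.5]
opening: -0.0001
heater world [0.6226 0.0174] yaw 1.94 bay [-0.1135  0.0002] rel 4.97 [0.1481, 0.2376] (np.int64(37), np.int64(37))
L buffer bay x -0.0411 front world [0.5443 0.1128]
R buffer bay x -0.0246 front world [ 0.551  -0.0831]
F [-9.1  0.1 -2.3]
```

```bash
python3 -m handwheel '[0.0193,0,-0.0052,0,0,0,0.0193,0,-0.0052,0,0,0,0.0193,0,-0.0052,0,0,0,0,0.0366,0,0,0,0,0,0.0366,0,0,0,0,0,0.0366,0,0,0,0,0,0.0366,0,0,0,0,0,0.0366,0,0,0,0,0,0,0,0,0,0]'; python3 -m handwheel '[-0.0094,0,0.0037,0,0,0,-0.0094,0,0.0037,0,0,0,-0.0094,0,0.0037,0,0,0,0,0,0,0,0,0]'
```

```text
t: 12.8
tool_pos: [0.4964, 0.1107, 0.049]
tool_rot: [0.068, 2.877, -0.007]
contact_force: [0.6, 0.2, 0.1]
opening: -0.0
t: 13.2
tool_pos: [0.5276, 0.1042, 0.045]
tool_rot: [0.078, 2.878, -0.01]
contact_force: [0.0, 0.1, -0.4]
opening: 0.0001
```

```bash
python3 -m handwheel '[-0.0019,0.0015,0.0005,0,0,0,-0.0019,0.0015,0.0005,0,0,0,-0.00097,0,0.00026,0,0,0]'; python3 -m handwheel '[-0.00097,0,0.00026,0,0,0]';  python3 -m handwheel '[-0.001,0,0.0001,0,0,0]'
```

```text
t: 13.5
tool_pos: [0.5309, 0.1081, 0.0447]
tool_rot: [0.075, 2.879, -0.01]
contact_force: [-0.7, 0.0, 0.1]
opening: 0.0
t: 13.6
tool_pos: [0.5318, 0.1081, 0.0448]
tool_rot: [0.075, 2.879, -0.01]
contact_force: [-0.0, -0.6, 0.5]
opening: 0.0
t: 13.7
tool_pos: [0.5328, 0.1081, 0.0449]
tool_rot: [0.075, 2.879, -0.01]
contact_force: [-0.0, -0.3, 0.5]
opening: 0.0002
```

```bash
python3 -m handwheel '[-0.001,0,0.0001,0,0,0]';  python3 -m handwheel '[-0.00115,0,-0.0004,0,0,0]'; python3 -m handwheel '[-0.00115,0,-0.0004,0,0,0]'
```

```text
t: 13.8
tool_pos: [0.5338, 0.1081, 0.0451]
tool_rot: [0.075, 2.879, -0.01]
contact_force: [0.3, 0.0, -0.1]
opening: -0.0002
t: 13.9
tool_pos: [0.5348, 0.108, 0.0458]
tool_rot: [0.075, 2.879, -0.01]
contact_force: [-0.0, 1.1, 0.1]
opening: -0.0
t: 14.0
tool_pos: [0.5352, 0.1079, 0.046]
tool_rot: [0.075, 2.881, -0.01]
contact_force: [-2.5, 0.7, -1.2]
opening: 0.0
```

```bash
python3 -m handwheel '[-0.00115,0,-0.0004,0,0,0]';  python3 -m handwheel '[-0.00115,0.0002,-0.0004,0,0,0]'
```

```text
t: 14.1
tool_pos: [0.5353, 0.1079, 0.046]
tool_rot: [0.075, 2.883, -0.01]
contact_force: [-4.6, 0.4, -1.6]
opening: -0.0001
t: 14.2
tool_pos: [0.5354, 0.108, 0.046]
tool_rot: [0.075, 2.885, -0.011]
contact_force: [-8.1, 0.9, -1.1]
opening: 0.0001
```

```bash
python3 -m handwheel '[-0.00115,0.0003,-0.0004,0,0,0]';  python3 -m handwheel '[-0.0011,0.0003,-0.0003,0,0,0]'
```

```text
t: 14.3
tool_pos: [0.5355, 0.108, 0.046]
tool_rot: [0.075, 2.888, -0.012]
contact_force: [-9.4, -1.4, -0.0]
opening: 0.0001
t: 14.4
tool_pos: [0.5356, 0.1081, 0.0459]
tool_rot: [0.075, 2.89, -0.012]
contact_force: [-12.1, -1.6, 1.1]
opening: -0.0001
```

```bash
python3 -m handwheel '[-0.00105,0.0003,-0.0001,0,0,0]';  python3 -m handwheel '[-0.001,0.0003,0.0002,0,0,0]'
```

```text
t: 14.5
tool_pos: [0.5363, 0.1083, 0.046]
tool_rot: [0.075, 2.891, -0.012]
contact_force: [-11.0, -1.2, -1.7]
opening: -0.0005
t: 14.6
tool_pos: [0.5372, 0.1087, 0.0459]
tool_rot: [0.075, 2.891, -0.012]
contact_force: [-11.2, -0.7, 1.0]
opening: 0.0002
```

```bash
python3 -m handwheel '[-0.0015,0.0004,0.0004,0,0,0,-0.0019,0.0005,0.0005,0,0,0,-0.0019,0.0005,0.0005,0,0,0,-0.0019,0.0005,0.0005,0,0,0]'; python3 -m handwheel '[-0.0019,0.0005,0.0005,0,0,0,-0.0019,0.0005,0.0005,0,0,0,-0.0019,0.0005,0.0005,0,0,0]'
```

```text
t: 15.0
tool_pos: [0.5445, 0.1106, 0.046]
tool_rot: [0.075, 2.891, -0.011]
contact_force: [-13.0, 2.3, 0.7]
opening: 0.0001
t: 15.3
tool_pos: [0.5504, 0.112, 0.046]
tool_rot: [0.075, 2.892, -0.01]
contact_force: [-12.5, 2.2, 1.1]
opening: -0.0002
```

```bash
python3 -m handwheel '[-0.0019,0.0005,0.0005,0,0,0,-0.0019,0.0005,0.0005,0,0,0,-0.0019,0.0005,0.0005,0,0,0,-0.0019,0.0005,0.0005,0,0,0]'; python3 -m handwheel '[-0.0019,0.0005,0.0005,0,0,0,-0.0019,0.0005,0.0005,0,0,0,-0.0019,0.0005,0.0005,0,0,0]'; python3 -c "
from h import *
report((329,255))"
```

```text
t: 15.7
tool_pos: [0.5584, 0.1136, 0.046]
tool_rot: [0.075, 2.892, -0.01]
contact_force: [-11.6, 2.6, 1.3]
opening: 0.0003
t: 16.0
tool_pos: [0.5644, 0.1148, 0.046]
tool_rot: [0.075, 2.892, -0.01]
contact_force: [-12.2, 1.1, 1.2]
opening: 0.0002
heater world [0.6406 0.0158] yaw -4.79 bay [-0.0955 -0.0004] rel -1.76 [0.1482, 0.2379] (np.int64(35), np.int64(37))
L buffer bay x -0.0116 front world [0.574  0.1197]
R buffer bay x -0.0175 front world [ 0.5577 -0.0756]
F [-9.7  1.6 -2.9]
```

```bash
python3 -m handwheel '[0.0155,0,-0.0041,0,0,0,0.0155,0,-0.0041,0,0,0,0.0155,0,-0.0041,0,0,0,0,-0.0376,0,0,0,0,0,-0.0376,0,0,0,0,0,-0.0376,0,0,0,0,0,-0.0376,0,0,0,0,0,-0.0376,0,0,0,0,0,0,0,0,0,0]'; python3 -m handwheel '[-0.0093,0,0.0039,0,0,0,-0.0093,0,0.0039,0,0,0,-0.0093,0,0.0039,0,0,0,0,0,0,0,0,0]'
```

```text
t: 16.95
tool_pos: [0.5127, -0.0749, 0.0509]
tool_rot: [0.082, 2.875, -0.014]
contact_force: [-0.1, 1.4, 0.4]
opening: 0.0002
t: 17.35
tool_pos: [0.5431, -0.0714, 0.0454]
tool_rot: [0.072, 2.879, -0.01]
contact_force: [-0.1, 0.2, -0.6]
opening: 0.0001
```

```bash
python3 -m handwheel '[-0.00097,0,0.00026,0,0,0,-0.00097,0,0.00026,0,0,0,-0.00097,0,0.00026,0,0,0]'; python3 -m handwheel '[-0.00097,0,0.00026,0,0,0]';  python3 -m handwheel '[-0.001,0,0.0001,0,0,0]'
```

```text
t: 17.65
tool_pos: [0.5444, -0.0722, 0.0453]
tool_rot: [0.074, 2.879, -0.01]
contact_force: [-0.9, -0.1, 0.0]
opening: 0.0003
t: 17.75
tool_pos: [0.5455, -0.0724, 0.0454]
tool_rot: [0.075, 2.879, -0.01]
contact_force: [-0.6, -0.7, -0.1]
opening: 0.0002
t: 17.85
tool_pos: [0.5465, -0.0726, 0.0456]
tool_rot: [0.075, 2.879, -0.01]
contact_force: [-0.2, -0.1, 0.6]
opening: -0.0001
```

```bash
python3 -m handwheel '[-0.001,0,0.0001,0,0,0]';  python3 -m handwheel '[-0.00115,0,-0.0003,0,0,0]'; python3 -m handwheel '[-0.00115,0,-0.0004,0,0,0]'
```

```text
t: 17.95
tool_pos: [0.5476, -0.0727, 0.0458]
tool_rot: [0.075, 2.879, -0.01]
contact_force: [-0.2, 0.6, -0.5]
opening: 0.0001
t: 18.05
tool_pos: [0.5485, -0.0727, 0.0463]
tool_rot: [0.075, 2.879, -0.01]
contact_force: [-0.8, -0.0, -1.5]
opening: -0.0001
t: 18.15
tool_pos: [0.5486, -0.0727, 0.0463]
tool_rot: [0.075, 2.882, -0.01]
contact_force: [-2.8, -1.2, -1.4]
opening: 0.0003
```

```bash
python3 -m handwheel '[-0.00115,0,-0.0004,0,0,0]';  python3 -m handwheel '[-0.00115,0,-0.0004,0,0,0]'; python3 -m handwheel '[-0.00115,-0.0002,-0.0004,0,0,0]'
```

```text
t: 18.25
tool_pos: [0.5487, -0.0726, 0.0463]
tool_rot: [0.074, 2.884, -0.009]
contact_force: [-6.7, -1.2, -1.1]
opening: 0.0001
t: 18.35
tool_pos: [0.5488, -0.0727, 0.0463]
tool_rot: [0.074, 2.886, -0.009]
contact_force: [-8.7, -1.8, -0.0]
opening: 0.0002
t: 18.45
tool_pos: [0.5488, -0.0727, 0.0463]
tool_rot: [0.074, 2.889, -0.009]
contact_force: [-10.7, -2.4, 0.0]
opening: -0.0001
```

```bash
python3 -m handwheel '[-0.0011,-0.0003,-0.0003,0,0,0]';  python3 -m handwheel '[-0.00105,-0.0003,-0.0001,0,0,0]'
```

```text
t: 18.55
tool_pos: [0.5489, -0.0727, 0.0463]
tool_rot: [0.074, 2.891, -0.008]
contact_force: [-14.4, -0.7, 0.6]
opening: -0.0001
t: 18.65
tool_pos: [0.5497, -0.073, 0.0464]
tool_rot: [0.074, 2.891, -0.007]
contact_force: [-10.0, -0.9, -1.3]
opening: 0.0001
```

```bash
python3 -m handwheel '[-0.0015,-0.0004,0.0004,0,0,0,-0.0019,-0.0005,0.0005,0,0,0,-0.0019,-0.0005,0.0005,0,0,0]'; python3 -m handwheel '[-0.0019,-0.0005,0.0005,0,0,0,-0.0015,-0.0004,0.0004,0,0,0,-0.001,-0.0003,0.00026,0,0,0]';python3 -c "
from h import *
report((329,250))"
```

```text
t: 18.95
tool_pos: [0.5551, -0.0747, 0.0463]
tool_rot: [0.074, 2.891, -0.007]
contact_force: [-11.3, -0.3, 1.1]
opening: -0.0002
t: 19.25
tool_pos: [0.5597, -0.076, 0.0463]
tool_rot: [0.074, 2.891, -0.007]
contact_force: [-11.2, -1.0, -0.5]
opening: -0.0002
heater world [0.6475 0.0161] yaw -2.25 bay [-0.0886  0.0003] rel 0.78 [0.1482, 0.2378] (np.int64(33), np.int64(37))
L buffer bay x -0.0089 front world [0.5764 0.117 ]
R buffer bay x -0.0063 front world [ 0.5687 -0.0789]
F [-11.3  -1.1  -0.8]
```

```bash
python3 -m handwheel '[-0.001,-0.0003,0.00026,0,0,0,-0.001,-0.0003,0.00026,0,0,0]'; python3 -m handwheel '[-0.001,-0.0003,0.00026,0,0,0]'; python3 -m handwheel '[-0.0005,-0.0001,0.00013,0,0,0]'
```

```text
t: 19.5
tool_pos: [0.5616, -0.0767, 0.0463]
tool_rot: [0.074, 2.891, -0.007]
contact_force: [-11.4, 0.1, -0.3]
opening: 0.0002
t: 19.6
tool_pos: [0.5626, -0.077, 0.0464]
tool_rot: [0.074, 2.891, -0.007]
contact_force: [-12.0, 0.3, 0.3]
opening: -0.0001
t: 19.7
tool_pos: [0.5632, -0.0772, 0.0464]
tool_rot: [0.074, 2.891, -0.007]
contact_force: [-12.0, 0.2, 0.8]
opening: -0.0003
```

```bash
python3 -m handwheel '[0.0174,0,-0.0047,0,0,0,0.0174,0,-0.0047,0,0,0,0.0174,0,-0.0047,0,0,0,0,0.0372,0,0,0,0,0,0.0372,0,0,0,0,0,0.0372,0,0,0,0,0,0.0372,0,0,0,0,0,0.0372,0,0,0,0,0,0,0,0,0,0]'; python3 -m handwheel '[-0.0112,0,0.0044,0,0,0,-0.0112,0,0.0044,0,0,0,-0.0112,0,0.0044,0,0,0,0,0,0,0,0,0]'
```

```text
t: 20.6
tool_pos: [0.5242, 0.1142, 0.051]
tool_rot: [0.068, 2.877, -0.007]
contact_force: [0.5, 0.6, -0.3]
opening: 0.0001
t: 21.0
tool_pos: [0.5609, 0.1079, 0.0467]
tool_rot: [0.076, 2.877, -0.01]
contact_force: [-0.5, 0.2, 0.2]
opening: 0.0003
```

```bash
python3 -c "
from h import *
report((329,250))"; python3 -m handwheel '[-0.00097,0,0.00026,0,0,0,-0.00097,0,0.00026,0,0,0]'
```

```text
heater world [0.6496 0.0156] yaw -1.31 bay [-0.0865 -0.0002] rel 1.71 [0.1484, 0.2385] (np.int64(37), np.int64(37))
L buffer bay x -0.0083 front world [0.5769 0.1153]
R buffer bay x -0.0027 front world [ 0.5724 -0.0806]
F [-0.1  0.6 -0.3]
t: 21.25
tool_pos: [0.561, 0.1083, 0.046]
tool_rot: [0.075, 2.879, -0.01]
contact_force: [-0.3, -1.0, 0.9]
opening: -0.0002
```

```bash
python3 -m handwheel '[-0.00097,0.0005,0.00026,0,0,0,-0.00097,0.0005,0.00026,0,0,0,-0.00097,0.0005,0.00026,0,0,0,-0.00097,0.0005,0.00026,0,0,0]'; python3 -m handwheel '[-0.00097,0,0.00026,0,0,0]'; python3 -m handwheel '[-0.001,0,0.0001,0,0,0]'
```

```text
t: 21.65
tool_pos: [0.5656, 0.1104, 0.0461]
tool_rot: [0.075, 2.879, -0.01]
contact_force: [0.8, 0.5, -0.4]
opening: 0.0003
t: 21.75
tool_pos: [0.5666, 0.1103, 0.0461]
tool_rot: [0.075, 2.879, -0.01]
contact_force: [0.0, -0.1, -0.2]
opening: 0.0
t: 21.85
tool_pos: [0.5675, 0.1102, 0.0462]
tool_rot: [0.075, 2.879, -0.01]
contact_force: [-1.2, 0.7, -0.5]
opening: 0.0
```

```bash
python3 -m handwheel '[-0.0011,0,-0.0002,0,0,0]';  python3 -m handwheel '[-0.00115,0,-0.0004,0,0,0]'; python3 -m handwheel '[-0.00115,0,-0.0004,0,0,0]'
```

```text
t: 21.95
tool_pos: [0.5677, 0.1102, 0.0462]
tool_rot: [0.075, 2.881, -0.01]
contact_force: [-3.8, 1.2, 1.5]
opening: 0.0002
t: 22.05
tool_pos: [0.5678, 0.1102, 0.0462]
tool_rot: [0.075, 2.884, -0.01]
contact_force: [-5.8, 1.1, 0.7]
opening: -0.0002
t: 22.15
tool_pos: [0.5679, 0.1102, 0.0462]
tool_rot: [0.075, 2.886, -0.01]
contact_force: [-8.6, 1.3, 1.4]
opening: 0.0004
```

```bash
python3 -m handwheel '[-0.00115,0.0002,-0.0005,0,0,0]';  python3 -m handwheel '[-0.0011,0.0003,-0.0003,0,0,0]'
```

```text
t: 22.25
tool_pos: [0.5679, 0.1102, 0.0463]
tool_rot: [0.075, 2.888, -0.011]
contact_force: [-9.2, 0.7, -0.1]
opening: 0.0002
t: 22.35
tool_pos: [0.568, 0.1102, 0.0463]
tool_rot: [0.075, 2.891, -0.012]
contact_force: [-13.5, -0.4, 2.1]
opening: 0.0002
```

```bash
python3 -m handwheel '[-0.00105,0.0003,-0.0001,0,0,0]';  python3 -m handwheel '[-0.001,0.0003,0.0002,0,0,0]'
```

```text
t: 22.45
tool_pos: [0.5684, 0.1104, 0.0463]
tool_rot: [0.075, 2.892, -0.012]
contact_force: [-12.5, -0.8, 1.2]
opening: 0.0002
t: 22.55
tool_pos: [0.5695, 0.1107, 0.0463]
tool_rot: [0.075, 2.892, -0.012]
contact_force: [-13.6, -0.3, 2.6]
opening: -0.0
```

```bash
python3 -m handwheel '[-0.001,0.0003,0.0002,0,0,0,-0.001,0.0003,0.0001,0,0,0]';  python3 -m handwheel '[-0.001,0.0003,0.0002,0,0,0]'
```

```text
t: 22.75
tool_pos: [0.5714, 0.1113, 0.0463]
tool_rot: [0.075, 2.892, -0.011]
contact_force: [-12.1, 0.1, 0.7]
opening: -0.0
t: 22.85
tool_pos: [0.5724, 0.1116, 0.0463]
tool_rot: [0.075, 2.892, -0.011]
contact_force: [-12.3, 0.2, 1.4]
opening: -0.0
```

```bash
python3 -m handwheel '[-0.001,0.0002,0.0002,0,0,0]';  python3 -m handwheel '[-0.0005,0.0001,0.0001,0,0,0]'
```

```text
t: 22.95
tool_pos: [0.5733, 0.1118, 0.0463]
tool_rot: [0.075, 2.892, -0.011]
contact_force: [-11.8, 1.1, -0.1]
opening: -0.0001
t: 23.05
tool_pos: [0.5739, 0.112, 0.0463]
tool_rot: [0.075, 2.892, -0.011]
contact_force: [-13.3, 0.4, 0.3]
opening: 0.0002
```

```bash
python3 -m handwheel '[-0.0005,0.0001,0.0001,0,0,0]';  python3 -m handwheel '[-0.0005,0.0001,0.0001,0,0,0]'
```

```text
t: 23.15
tool_pos: [0.5743, 0.1121, 0.0463]
tool_rot: [0.075, 2.892, -0.011]
contact_force: [-11.9, 1.1, 1.8]
opening: 0.0003
t: 23.25
tool_pos: [0.5748, 0.1121, 0.0463]
tool_rot: [0.075, 2.892, -0.011]
contact_force: [-13.0, 1.5, 0.8]
opening: 0.0001
```

```bash
python3 -m handwheel '[-0.0005,0.0001,0.0001,0,0,0]';  python3 -m handwheel '[-0.0005,0.0001,0.0001,0,0,0]'
```

```text
t: 23.35
tool_pos: [0.5752, 0.1123, 0.0463]
tool_rot: [0.075, 2.892, -0.011]
contact_force: [-12.9, 1.6, -0.7]
opening: -0.0003
t: 23.45
tool_pos: [0.5757, 0.1124, 0.0463]
tool_rot: [0.075, 2.893, -0.011]
contact_force: [-11.5, 0.4, 0.2]
opening: -0.0001
```

```bash
python3 -m handwheel '[-0.0005,0.0001,0.0001,0,0,0]'; python3 -c "
from h import *
report((329,250))"
```

```text
t: 23.55
tool_pos: [0.5761, 0.1124, 0.0463]
tool_rot: [0.075, 2.893, -0.011]
contact_force: [-14.8, 1.1, 1.7]
opening: 0.0
heater world [0.6547 0.0158] yaw -3.43 bay [-0.0814  0.0003] rel -0.4 [0.1481, 0.2379] (np.int64(33), np.int64(37))
L buffer bay x 0.0002 front world [0.5857 0.1181]
R buffer bay x -0.0011 front world [ 0.574  -0.0775]
F [-12.8  -0.2   1. ]
```

```bash
python3 -m handwheel '[-0.0005,0.0001,0,0,0,0]'
```

```text
t: 23.7
tool_pos: [0.5761, 0.1124, 0.0463]
tool_rot: [0.075, 2.894, -0.011]
contact_force: [-16.0, 1.3, 2.7]
opening: 0.0001
```

```bash
python3 -m handwheel '[-0.0005,0.0001,0,0,0,0]'
```

```text
t: 23.8
tool_pos: [0.5762, 0.1125, 0.0463]
tool_rot: [0.075, 2.895, -0.012]
contact_force: [-18.0, -0.6, 4.1]
opening: 0.0001
```

Left buffer has met the foot: the tool stopped at x=0.576 while the force climbed from 12 to 18 N. Back to the right end for the last millimetre or so.

```bash
python3 -m handwheel '[0.0174,0,-0.0047,0,0,0,0.0174,0,-0.0047,0,0,0,0.0174,0,-0.0047,0,0,0,0,-0.0372,0,0,0,0,0,-0.0372,0,0,0,0,0,-0.0372,0,0,0,0,0,-0.0372,0,0,0,0,0,-0.0372,0,0,0,0,0,0,0,0,0,0]'; python3 -c "
from h import *
report((329,250))"; python3 -m handwheel '[-0.0114,0,0.005,0,0,0,-0.0114,0,0.005,0,0,0,-0.0114,0,0.005,0,0,0,0,0,0,0,0,0,0,0,0,0,0,0]'
```

```text
t: 24.7
tool_pos: [0.5198, -0.0746, 0.0518]
tool_rot: [0.082, 2.876, -0.013]
contact_force: [0.9, 0.5, 0.3]
opening: -0.0
heater world [0.6547 0.0159] yaw -3.3 bay [-0.0814  0.0004] rel -0.28 [0.1483, 0.238] (np.int64(37), np.int64(37))
L buffer bay x 0.0 front world [0.5855 0.118 ]
R buffer bay x -0.0009 front world [ 0.5742 -0.0777]
F [0.7 0.5 0.6]
t: 25.25
tool_pos: [0.5557, -0.0715, 0.045]
tool_rot: [0.073, 2.88, -0.009]
contact_force: [-0.3, 0.0, 0.1]
opening: -0.0002
```

```bash
python3 -m handwheel '[-0.0019,-0.0005,0.0004,0,0,0,-0.0019,-0.0005,0.0004,0,0,0,-0.0019,-0.0005,0.0004,0,0,0]'; python3 -m handwheel '[-0.001,0,0.0001,0,0,0]';  python3 -m handwheel '[-0.001,0,0.0001,0,0,0]'; python3 -m handwheel '[-0.001,0,0.0001,0,0,0]'
```

```text
t: 25.55
tool_pos: [0.5616, -0.0742, 0.0456]
tool_rot: [0.075, 2.879, -0.01]
contact_force: [0.8, 0.1, 0.3]
opening: 0.0002
t: 25.65
tool_pos: [0.5628, -0.0745, 0.0459]
tool_rot: [0.075, 2.879, -0.01]
contact_force: [0.3, -0.6, -0.4]
opening: -0.0002
t: 25.75
tool_pos: [0.5637, -0.0745, 0.0459]
tool_rot: [0.075, 2.879, -0.01]
contact_force: [-0.5, -0.0, -0.2]
opening: -0.0002
t: 25.85
tool_pos: [0.5647, -0.0745, 0.046]
tool_rot: [0.075, 2.879, -0.01]
contact_force: [0.2, -0.8, -0.1]
opening: -0.0001
```

```bash
python3 -m handwheel '[-0.0011,0,-0.0002,0,0,0]';  python3 -m handwheel '[-0.00115,0,-0.0004,0,0,0]'; python3 -m handwheel '[-0.00115,0,-0.0004,0,0,0]'
```

```text
t: 25.95
tool_pos: [0.5648, -0.0744, 0.0459]
tool_rot: [0.075, 2.881, -0.01]
contact_force: [-3.9, -0.8, 1.1]
opening: 0.0003
t: 26.05
tool_pos: [0.5649, -0.0744, 0.046]
tool_rot: [0.074, 2.884, -0.01]
contact_force: [-7.9, -1.0, 1.7]
opening: -0.0002
t: 26.15
tool_pos: [0.565, -0.0744, 0.046]
tool_rot: [0.074, 2.886, -0.009]
contact_force: [-10.0, -2.6, 1.3]
opening: -0.0004
```

```bash
python3 -m handwheel '[-0.00115,0,-0.0004,0,0,0]';  python3 -m handwheel '[-0.00115,0,-0.0004,0,0,0]'
```

```text
t: 26.25
tool_pos: [0.565, -0.0744, 0.046]
tool_rot: [0.074, 2.889, -0.009]
contact_force: [-11.7, -1.9, 1.8]
opening: -0.0
t: 26.35
tool_pos: [0.5651, -0.0744, 0.0461]
tool_rot: [0.074, 2.891, -0.009]
contact_force: [-14.0, -3.1, 2.2]
opening: 0.0001
```

```bash
python3 -m handwheel '[-0.00115,-0.0002,-0.0004,0,0,0]'
```

```text
t: 26.45
tool_pos: [0.5653, -0.0745, 0.0461]
tool_rot: [0.074, 2.893, -0.009]
contact_force: [-14.0, -2.8, 0.8]
opening: -0.0
```

```bash
python3 -m handwheel '[-0.0006,-0.0004,-0.0001,0,0,0]'; python3 -m handwheel '[-0.0005,-0.0003,0,0,0,0]'
```

```text
t: 26.55
tool_pos: [0.5657, -0.0747, 0.0461]
tool_rot: [0.074, 2.893, -0.008]
contact_force: [-13.8, -1.4, 0.4]
opening: 0.0001
t: 26.65
tool_pos: [0.5661, -0.0749, 0.0461]
tool_rot: [0.074, 2.893, -0.007]
contact_force: [-13.0, -1.2, 0.3]
opening: 0.0003
```

```bash
python3 -m handwheel '[-0.0005,-0.0002,-0.0001,0,0,0]'
```

```text
t: 26.75
tool_pos: [0.5663, -0.075, 0.0461]
tool_rot: [0.074, 2.894, -0.007]
contact_force: [-14.4, -0.8, 1.4]
opening: -0.0001
```

```bash
python3 -m handwheel '[-0.0005,-0.0001,-0.0001,0,0,0]'
```

```text
t: 26.85
tool_pos: [0.5663, -0.075, 0.0461]
tool_rot: [0.074, 2.895, -0.007]
contact_force: [-15.6, -0.4, 2.2]
opening: 0.0001
```

```bash
python3 -m handwheel '[-0.0004,-0.0001,-0.0001,0,0,0]'; python3 -c "
from h import *
report((329,250))"
```

```text
t: 26.95
tool_pos: [0.5663, -0.075, 0.0461]
tool_rot: [0.074, 2.896, -0.006]
contact_force: [-17.8, -0.4, 1.7]
opening: -0.0
heater world [0.6555 0.0159] yaw -2.52 bay [-0.0806  0.0004] rel 0.51 [0.1475, 0.2377] (np.int64(34), np.int64(37))
L buffer bay x -0.0005 front world [0.5849 0.1171]
R buffer bay x 0.0012 front world [ 0.5763 -0.0787]
F [-15.8   0.5   2.1]
```

```bash
python3 -m handwheel '[0.0174,0,-0.0047,0,0,0,0.0174,0,-0.0047,0,0,0,0.0174,0,-0.0047,0,0,0,0.0174,0,-0.0047,0,0,0,0.04,0,-0.01,0,0,0,0,0,0,0,0,0]'
python3 - <<'E'
from h import *
for k in range(4): im,w=report((329,250))
save("t2",cv2.resize(im[130:330,170:510],(800,470),interpolation=cv2.INTER_CUBIC))
E
```

```text
t: 27.6
tool_pos: [0.4548, -0.0688, 0.0474]
tool_rot: [0.076, 2.883, -0.008]
contact_force: [-0.5, -0.3, -0.9]
opening: 0.0005
heater world [0.6553 0.0159] yaw -3.0 bay [-0.0808  0.0004] rel 0.02 [0.1484, 0.2378] (np.int64(37), np.int64(37))
L buffer bay x 0.0001 front world [0.5855 0.1177]
R buffer bay x 0.0002 front world [ 0.5753 -0.078 ]
F [ 0.6 -0.4  0.6]
heater world [0.6553 0.0159] yaw -3.04 bay [-0.0809  0.0005] rel -0.02 [0.1484, 0.2379] (np.int64(36), np.int64(37))
L buffer bay x 0.0001 front world [0.5856 0.1178]
R buffer bay x 0.0001 front world [ 0.5752 -0.0779]
F [ 0.8 -0.7  0.4]
heater world [0.6553 0.0159] yaw -2.96 bay [-0.0808  0.0004] rel 0.06 [0.1483, 0.2377] (np.int64(37), np.int64(37))
L buffer bay x 0.0001 front world [0.5855 0.1176]
R buffer bay x 0.0003 front world [ 0.5753 -0.0781]
F [ 0.6 -0.2 -0.4]
heater world [0.6551 0.0159] yaw -2.99 bay [-0.0811  0.0005] rel 0.04 [0.1486, 0.2374] (np.int64(37), np.int64(37))
L buffer bay x -0.0001 front world [0.5853 0.1177]
R buffer bay x 0.0 front world [ 0.5751 -0.078 ]
F [ 1.1  0.3 -0.2]
```

View pics/t2.png

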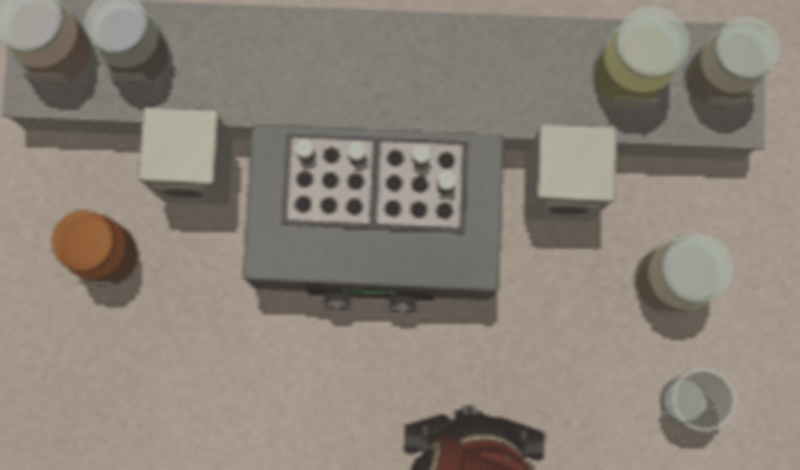

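The heater sits square in the bay. Its rear edge runs along the foot at rows 125–138, the gaps to both pedestals look about even, and the jars and beaker are clear. The gripper is well back at (470,440). Handing in.

```bash
python3 -c "
from station import ctrl
print(ctrl.finish_job()); print(ctrl.get_obs()['t'])"
```

```text
the job is handed in; nothing more can be done
None
the job is handed in; nothing more can be done
```

The heater is home and handed in, but an early push probably broke the 22 N limit, which would fail the job outright. At about 4.6 s, on the first touch at the left end, the wrist sensor read 20.3 N forwards and 15.1 N vertically. Together that is about 25 N. No verdict is reported, so I can't tell whether the judged contact force really passed 22 N.

- **Cause and fix:** the arm sags as it takes load, so the finger dragged down on the case. I backed off at once, and the heater had not moved. From then on I loaded forwards and upwards together.
- **Other forces:** after that, combined readings stayed at or below about 18.5 N, with steady sliding at 11–13 N. These are readings at the end of each move, so short peaks between them could be missed.
- **The walk:** I pushed left, right, left, right, left, right, with the fingers shut and tilted 15°, always on the bare case near the ends.
- **Final position:** with the arm backed away, four top-camera fits put both buffers within 0.3 mm of the foot face. The heater was within 0.1° of square and 0.5 mm of the bay's middle. The camera calibration is only good to about 2 mm. The stronger evidence is that the tool stopped dead at each end while the force rose to about 18 N.
- **One disagreement:** the fit just before I backed away gave 0.5° of skew. The arm was partly blocking the view then, and the four clear fits did not repeat it.
- **Surroundings:** I saw no contact with the panel, pedestals or shelf foot. The jars and beaker look undisturbed in the last picture, but I did not re-measure them.
- **Time:** the last reading was at about 28 s, against the 72 s limit.

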